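True the swing fence of a block-trimming board with a gauge square

TASK

The brass fence of the wax-block trimming board has swung in out of true. Take the gauge square with the black knob, press it fully home into the corner so that it sits flush, without gaps, against both the steel rail and the brass fence, keep it pressed gently there (about a kilogram of push on each, never over two and a half) for about a second, then lift it out without dragging the fence and lay it flat back on its blue mat. Move the fence only with the square, and leave the other things where they are.

Things in the scene. Friction and masses are not known exactly. Their poses are not given: they have to be found in the camera images.
- board: Block-trimming board, fixed to the bench: teal plate 160 (x) x 200 (y) x 12 mm; origin under its centre, z up. On it, at +x, a steel rail (14 x 157 x 14 mm high) parallel to the board's y: it is adjustable in cross slots, so its face (looking to -x) lies unmeasured 54 to 65 mm to +x of the origin, firmly clamped. The square drags on plate and rail with friction coefficient 0.5 to 0.7.
- fence_pivot (a point): Brass bar, 120 x 14 x 13.5 mm high, swinging flat over the board on a stiff friction pivot that stays where left (about 1.7 N at the free end turns it). Origin on the pivot axis at the bar's underside; x along the bar, which reaches from +12 mm (rail side) to -108 mm (free end). Working face looks to -y, 7 mm from the origin. Pivot axis is fixed; its bolt head stands 5 mm above the bar.
- fence (a joint): Angle of the fence, rad: 0 when it stands square to the rail, negative when its free end has swung inward (to -y, towards the space for the square), positive outward; stops at -0.35 and 0.25. It starts between -0.22 and -0.09.
- square: Gauge square: flat aluminium L, legs 20 mm wide, 12 mm thick, 0.2 to 0.35 kg; origin on the knob axis at the underside. Outer faces look to +x and +y, each 34 mm from the origin, from -66 to +26 mm along the other axis (corner cut away). Home: +x face flush on the rail, +y face flush on the fence, origin then 41 mm to -y of the fence pivot (board axes), yaw as the board's.
- square_knob (a point): Middle of the gripping part of the square's upright round black knob, 18 mm diameter, 36 mm above the square's underside. The knob rises from 13 to 58 mm above the underside (cap of 21 mm diameter over the last 4 mm).
- mat: Blue storage mat of the square, 130 x 130 x 4 mm, fixed; origin at the centre of its underside. The square starts on it, its knob within 30 mm of the mat's centre.
- cassette_a: Bystander: yellow tissue cassette with a wax block, 28 x 40 x 13 mm, loose; origin under its centre.
- cassette_b: Bystander: pink tissue cassette with a wax block, 29 x 40 x 13 mm, loose; origin under its centre. Behind the cassettes stands the fixed white microtome, 0.37 m tall, in the region x over 0.46, y -0.01 to 0.37 (world): swing the arm round in front of it.
- stain: Bystander: purple bottle with a white cap, 47 mm diameter, 92 mm high, loose; origin under its centre.
- rail_leg_tip (a point): Point on the square's +x outer face, half-way up, 2 mm from the leg's free end: (34, -64, 6) mm in the square's frame. It must lie against the rail.
- rail_leg_heel (a point): Point on the square's +x outer face, half-way up, 2 mm from its end at the cut-away corner: (34, 24, 6) mm in the square's frame. It must lie against the rail.
- fence_leg_tip (a point): Point on the square's +y outer face, half-way up, 2 mm from the leg's free end: (-64, 34, 6) mm in the square's frame. It must lie against the fence.
- fence_leg_heel (a point): Point on the square's +y outer face, half-way up, 2 mm from its end at the cut-away corner: (24, 34, 6) mm in the square's frame. It must lie against the fence.

How it is judged:
By the outcome, as a careful person would: the job done as asked, in the order asked, and still so for the second after the job is handed in, with the robot touching nothing.
It also fails if it takes over 67 s, if anything falls off the work surface, if the arm or the gripper's body presses on something with over 40 N, if the wrist force passes 120 N, or if a joint passes its speed limit or range.

ROBOT

A 6-joint arm with a two-finger parallel gripper is mounted at the origin on a cart in front of the work surface, level with it; the furniture and walls round the work are solid. World frame = base frame: x ahead of the robot, y to its left, z up, the work surface at z = 0. Lengths are in m, angles in rad, forces in N, time in s.
With the tool pointing down it reaches from about 0.3 to 0.775 m from the base axis. Payload 14.6 kg.
Tool frame: the origin (TCP) lies at the very end of the fingers, on their centre line; the grasp point (between the pads) lies 19 mm behind it; z points along the fingers, y is the direction in which the jaws open and shut (so a half turn about z gives the same grasp; the last joint's range is limited). The gripper opens to 94 mm and grips with 3 to 60 N. Pads are 16 mm wide; open, the fingers measure 119 mm over their backs; the gripper's body (75 mm by 177 mm) begins 78 mm behind the grasp point.
Start: joints at [1.102, 0.3, 1.521, -0, 1.321, -0.067], TCP at [0.215, 0.506, 0.177] pointing down, gripper open.
Joint ranges: [-3.03, 3.03], [-0.79, 2.21], [0.23, 2.52], [-1.04, 4.18], [0, 3.07], [-2.55, 2.55]. Speed limits (rad/s): [2.22, 2.22, 2.57, 3.14, 3.14, 3.14].

INTERFACE

Orientations are given as a 3x3 rotation matrix whose columns are the frame's x, y, z axes.
In Python, from cell import env gives the robot as it stands. Calls block until the motion is done:
- env.move_pose(position, orientation): joint-space move of the TCP to a pose.
- env.movel(position, ori=None, rate=0.15): straight line of the TCP; ori=None keeps the orientation; rate is the mean speed in m/s.
- env.goto_joints(angles): joint-space move.
- env.grip(opening, strength=None): finger opening in m; strength is the grip in N (None keeps the last); returns when the fingers have stopped.
- env.hold(seconds).
- env.inverse_kinematics(position, orientation): joint angles nearest the present ones, or None.
- env.read_camera(name): name is "scene" or "top" or "wrist"; returns a dict with "pixels" (480x640x3 uint8, blue, green, red), "fx", "fy", "cx", "cy" (pixels), "pose" (4x4, takes a point from camera to world coordinates); the wrist camera has in their place "hand_eye" (4x4, takes a point from camera to tool coordinates, whose origin is the TCP and whose axes are the flange's). Camera axes: x right, y up, looking along -z (the intrinsics and any distortion apply to the point x, -y, -z); pixel columns grow to the right and rows downward; lengths in m; the calibration is good to about 2 mm. A picture is of the moment at which its call begins: read the wrist's pose just before it. There is no depth.
A pose or a line that the arm cannot do raises env.MotionError and nothing moves.
- env.finish_job(): hands the job in, once; it reports no verdict.
Readings, each from a call of its own:
- env.read_time(): time.
- env.read_qpos(): joint angles.
- env.read_joint_vel(): joint speeds.
- env.read_joint_efforts(): joint torques, N m.
- env.read_position(): TCP position.
- env.read_eef_rot(): TCP orientation.
- env.read_force(): force on the tool from outside, world axes, zero at the start.
- env.read_moment(): the same for the moment, N m.
- env.read_width(): finger opening in m.
Only numpy, scipy, OpenCV 4.12 (cv2) and the standard library are available. Lean on these libraries where they do the work, as an engineer would, in place of code of your own. Each camera call takes 0.05 s, during which the arm holds its last target.

## Working session

There is one attempt and no reset: what is moved stays moved. The work goes in short steps, each a Python script; the robot and the scene stay as the last script left them, time stands still between calls to the robot, and variables do not carry over. Pictures are saved under pics/ and viewed, and the job is handed in when it is done.

```bash
ls; mkdir -p pics; python3 - <<'E'
from cell import env
import cv2,numpy as np
np.set_printoptions(precision=4,suppress=True)
for n in ("scene","top","wrist"):
    r=env.read_camera(n); cv2.imwrite(f"pics/{n}0.png",r["pixels"])
    print(n,[r[k] for k in("fx","fy","cx","cy")],[k for k in r.keys()]); print(r.get("pose",r.get("hand_eye")))
print(env.read_time(),env.read_position(),env.read_eef_rot(),env.read_force(),env.read_width())
E
```

```text
pics
scene [512.5618619699682, 512.5618619699682, 318.72087976342914, 234.58561148423001] ['pixels', 'fx', 'fy', 'cx', 'cy', 'pose']
[[-0.9528  0.2615 -0.1543  0.3451]
 [-0.3034 -0.7991  0.519   0.395 ]
 [ 0.0124  0.5413  0.8407  0.9282]
 [ 0.      0.      0.      1.    ]]
top [521.561294416533, 521.561294416533, 329.82947118362847, 237.2087151054409] ['pixels', 'fx', 'fy', 'cx', 'cy', 'pose']
[[-0.0066  0.9792 -0.203   0.2965]
 [-1.     -0.0072 -0.0022 -0.1339]
 [-0.0036  0.203   0.9792  1.1578]
 [ 0.      0.      0.      1.    ]]
wrist [422.7105844309428, 422.7105844309428, 307.8398675076787, 240.9629452203856] ['pixels', 'fx', 'fy', 'cx', 'cy', 'hand_eye']
[[-0.0005  0.9587  0.2844  0.0838]
 [ 1.      0.0006 -0.0003 -0.0004]
 [-0.0005  0.2844 -0.9587 -0.2065]
 [ 0.      0.      0.      1.    ]]
0.15 [0.215  0.506  0.1762] [[-0.9204  0.391  -0.0004]
 [ 0.391   0.9204 -0.0007]
 [ 0.     -0.0008 -1.    ]] [ 0.1731 -0.0912  0.3023] 0.09416958138549988
```

View pics/scene0.png

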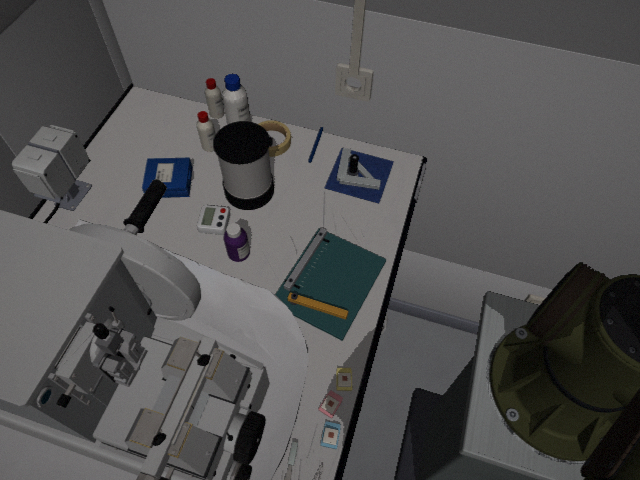

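View pics/top0.png

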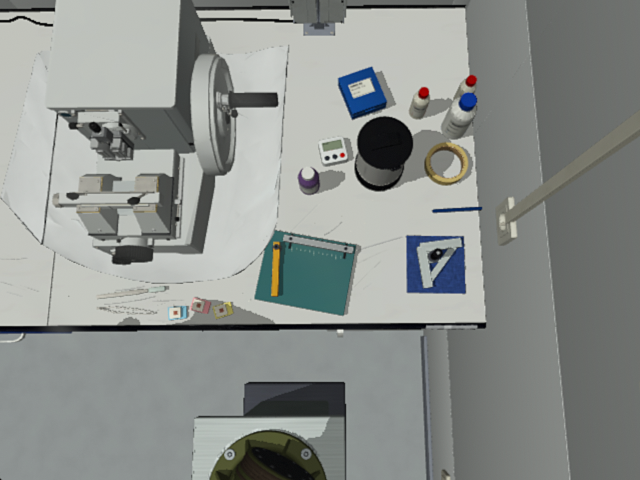

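View pics/wrist0.png

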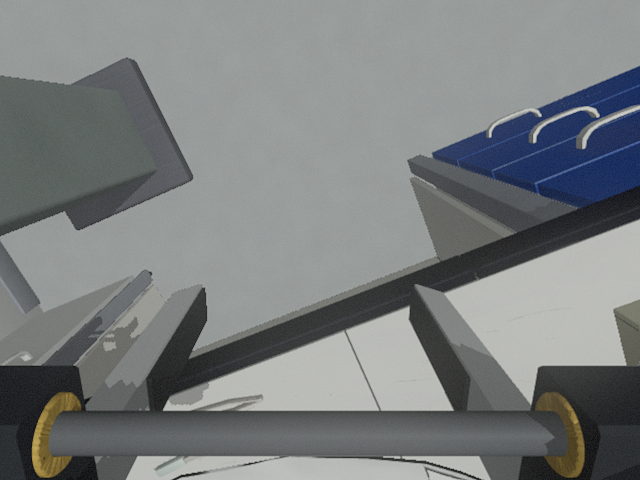

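Scene: the board is at about (308,272) in the top view, with the rail along its upper edge and the yellow fence at (277,268). The square is on its mat at (436,262). I'll crop these for measuring.

```bash
cat > h.py <<'E'
from cell import env
import cv2,numpy as np
np.set_printoptions(precision=4,suppress=True)
def pose(r,T=None):
    return r["pose"] if "pose" in r else T@r["hand_eye"]
def tool():
    T=np.eye(4);T[:3,:3]=env.read_eef_rot();T[:3,3]=env.read_position();return T
def p2w(r,u,v,z,T=None):
    P=pose(r,T); d=np.array([(u-r["cx"])/r["fx"],-(v-r["cy"])/r["fy"],-1.0]); d=P[:3,:3]@d
    return P[:3,3]+d*(z-P[2,3])/d[2]
def w2p(r,X,T=None):
    P=pose(r,T); c=P[:3,:3].T@(np.asarray(X)-P[:3,3])
    return np.array([r["cx"]+r["fx"]*c[0]/-c[2], r["cy"]-r["fy"]*c[1]/-c[2]])
def crop(r,x0,y0,x1,y1,s,name):
    cv2.imwrite("pics/"+name,cv2.resize(r["pixels"][y0:y1,x0:x1],None,fx=s,fy=s,interpolation=cv2.INTER_CUBIC))
E
python3 - <<'E'
from h import *
r=env.read_camera("top")
crop(r,245,225,375,322,6,"t_board.png"); crop(r,395,225,475,305,7,"t_sq.png")
for n,u,v,z in [("board",308,272,.012),("mat",436,264,.004),("knob",436,255,.06),("casA",223,310,.01),("stain",309,178,.09)]: print(n,p2w(r,u,v,z))
E
```

```text
board [ 0.4558 -0.0824  0.012 ]
mat [ 0.4729 -0.368   0.004 ]
knob [ 0.4837 -0.3575  0.06  ]
casA [0.3737 0.1033 0.01  ]
stain [ 0.6477 -0.0877  0.09  ]
```

View pics/t_board.png

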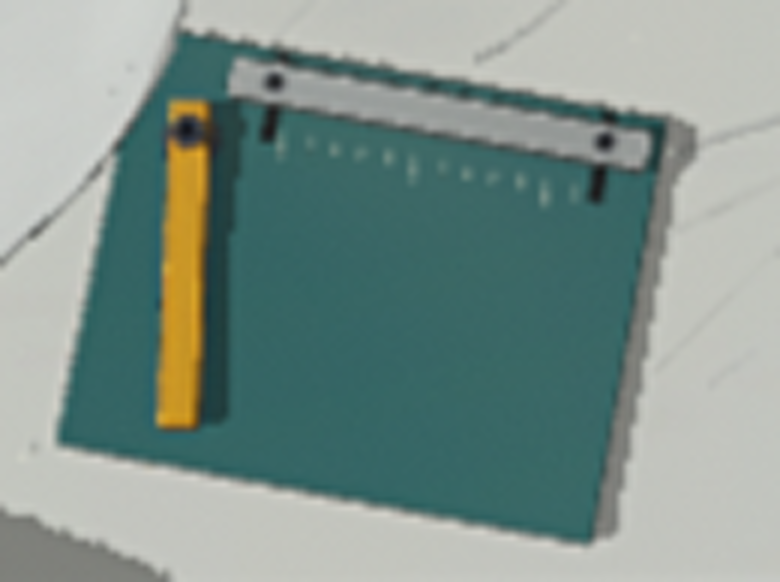

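View pics/t_sq.png

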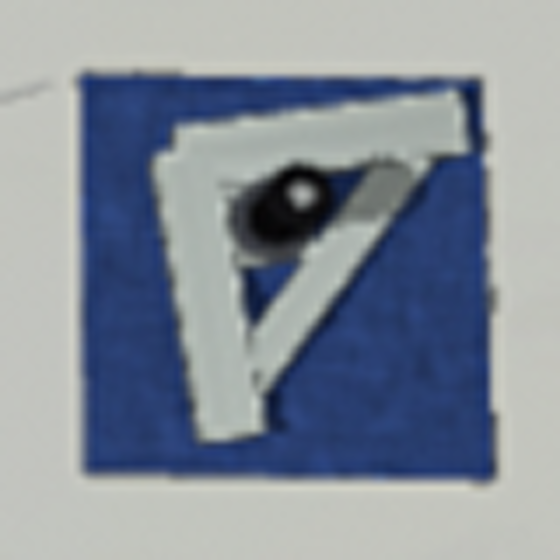

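Top crop readings: board corners at about (180,32), (662,118), (592,543) and (60,442). The fence's right face runs from (212,100) to (196,425), with its bolt at (187,128). The square's L has its corner to the upper left and its knob top at (303,192).

```bash
python3 - <<'E'
from h import *
r=env.read_camera("top")
def b(u,v,z): return p2w(r,245+u/6,225+v/6,z)
def s(u,v,z): return p2w(r,395+u/7,225+v/7,z)
C=[b(180,32,.012),b(665,118,.012),b(592,543,.012),b(60,442,.012)]
for c in C: print("bc",c)
c=sum(C)/4; print("centre",c)
def ang(a,b2): d=b2-a; return np.arctan2(d[1],d[0])
print("yaw est", ang(C[3],C[0]),ang(C[2],C[1]),ang(C[1],C[0])-np.pi/2,ang(C[2],C[3])-np.pi/2)
print("lens",np.linalg.norm(C[3]-C[0]),np.linalg.norm(C[1]-C[0]))
print("rail face",b(228,97,.012),b(640,170,.026),"ang",ang(b(640,170,.026),b(228,97,.026))-np.pi/2)
f0,f1=b(212,100,.0255),b(196,428,.0255);print("fence rface",f0,f1,ang(f1,f0)); l0,l1=b(169,100,.0255),b(157,425,.0255);print("lface",ang(l1,l0), np.linalg.norm(l1-l0))
print("bolt",b(187,128,.0305))
print("knob top",s(303,190,.062))
a,d=s(175,128,.016),s(460,90,.016);print("xface",a,d,ang(d,a)-np.pi/2,np.linalg.norm(a-d))
a,d=s(155,158,.016),s(198,442,.016);print("yface",a,d,ang(d,a),np.linalg.norm(a-d))
M=[s(*q,.004) for q in ((82,74),(484,78),(494,480),(83,474))];print("mat",sum(M)/4,ang(M[3],M[0]))
# IK checks
E
```

```text
bc [ 0.5507 -0.008   0.012 ]
bc [ 0.5166 -0.1893  0.012 ]
bc [ 0.3599 -0.1602  0.012 ]
bc [0.3977 0.0336 0.012 ]
centre [ 0.4562 -0.081   0.012 ]
yaw est -0.26524528598965846 -0.18347983262127607 -0.18620933619202518 -0.1928102612874767
lens 0.15857853544067235 0.18452714490477629
rail face [ 0.5258 -0.0263  0.012 ] [ 0.4945 -0.1791  0.026 ] ang -0.18535877820460867
fence rface [ 0.522  -0.0216  0.0255] [ 0.4012 -0.0174  0.0255] -0.03513702959943867
lface -0.020718354482664923 0.1197022694366652
bolt [ 0.5106 -0.0131  0.0305]
knob top [ 0.4895 -0.3623  0.062 ]
xface [ 0.5179 -0.3321  0.016 ] [ 0.5296 -0.4235  0.016 ] 0.12721861181927885 0.09211627228053255
yface [ 0.5082 -0.3254  0.016 ] [ 0.4178 -0.3352  0.016 ] 0.10775012088584485 0.09096621102825063
mat [ 0.4725 -0.3675  0.004 ] -0.03400982421906698
```

```bash
python3 - <<'E'
from h import *
Rj=lambda t: np.array([[-np.sin(t),np.cos(t),0],[np.cos(t),np.sin(t),0],[0,0,-1.]])
r=env.read_camera("scene"); crop(r,200,200,400,350,4,"s_board.png")
print(w2p(r,[.553,.0024,.012]))
q=env.read_qpos(); print(q)
a=1.13
for az in (1.1,.3,-.4,-.65):
    p=[.34*np.cos(az),.34*np.sin(az),.28]; print(az,env.inverse_kinematics(p,Rj(az)))
for p,t in (([.4895,-.3623,.2],.117),([.488,-.05,.03],-.187),([.46,-.08,.25],-.187)): print(p,env.inverse_kinematics(p,Rj(t)))
E
```

```text
[272.6969 299.7253]
[ 1.1024  0.3001  1.5212 -0.      1.3207 -0.0666]
1.1 [ 0.9921 -0.2583  1.8534 -0.      1.5464 -0.1079]
0.3 [ 0.1921 -0.2583  1.8534 -0.      1.5464 -0.1079]
-0.4 [-0.5079 -0.2583  1.8534 -0.      1.5464 -0.1079]
-0.65 [-0.7579 -0.2583  1.8534 -0.      1.5464 -0.1079]
[0.4895, -0.3623, 0.2] [-0.6973  0.4176  1.308  -0.      1.416  -0.8143]
[0.488, -0.05, 0.03] [-0.1768  0.3511  1.83   -0.      0.9605  0.0102]
[0.46, -0.08, 0.25] [-0.2507  0.062   1.6308 -0.      1.4488 -0.0637]
```

View pics/s_board.png

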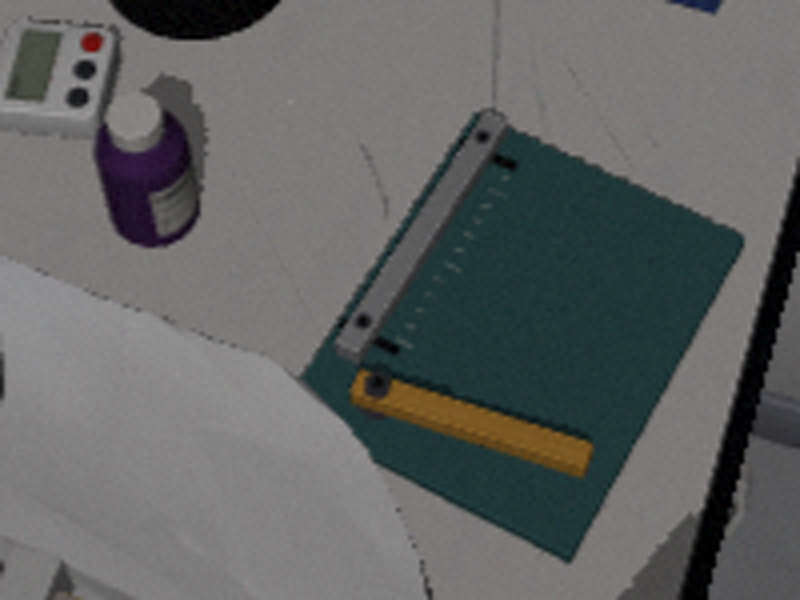

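The white sheet only just overlaps the board corner, so it lies low. Now I'll swing round, retracted, and look with the wrist camera over the mat and then the board.

```bash
cat >> h.py <<'E'
Rj=lambda t: np.array([[-np.sin(t),np.cos(t),0],[np.cos(t),np.sin(t),0],[0,0,-1.]])
def look(name):
    T=tool(); r=env.read_camera("wrist"); cv2.imwrite("pics/"+name,r["pixels"])
    r["T"]=T; np.savez("pics/"+name+".npz",**r); return r
def st(): print("t %.2f"%env.read_time(),"p",env.read_position(),"F",env.read_force(),"w %.4f"%env.read_width())
E
python3 - <<'E'
from h import *
env.goto_joints([ 0.9921,-0.2583,1.8534,0,1.5464,-0.1079]); st()
env.goto_joints([-0.25,-0.2583,1.8534,0,1.5464,-0.1079]); st()
env.move_pose([.45,-.08,.2],Rj(-.187)); env.hold(.2); st(); look("w_board.png")
env.move_pose([.4895,-.3623,.2],Rj(.117)); env.hold(.2);st(); look("w_sq.png")
E
```

```text
t 1.23 p [0.1545 0.3035 0.2798] F [-0.3417  0.6476 -0.35  ] w 0.0943
t 2.78 p [ 0.3368 -0.0476  0.2799] F [0.0774 0.0747 0.1148] w 0.0938
t 3.61 p [ 0.4498 -0.0798  0.2015] F [-0.1975 -0.3369  0.5083] w 0.0939
t 4.96 p [ 0.4899 -0.3613  0.2005] F [ 0.2412 -0.301  -0.3659] w 0.0937
```

View pics/w_board.png

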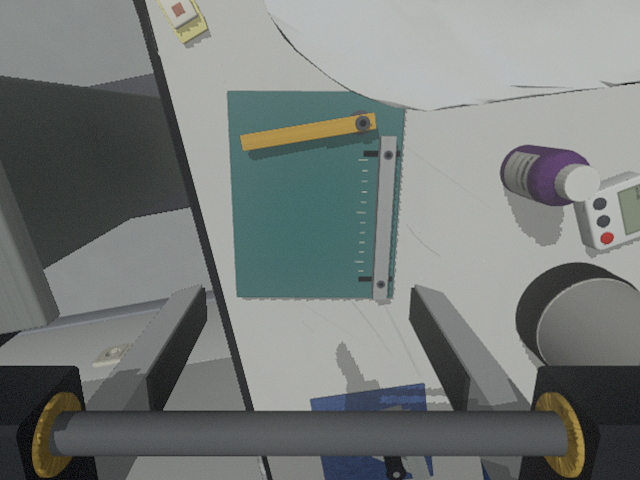

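View pics/w_sq.png

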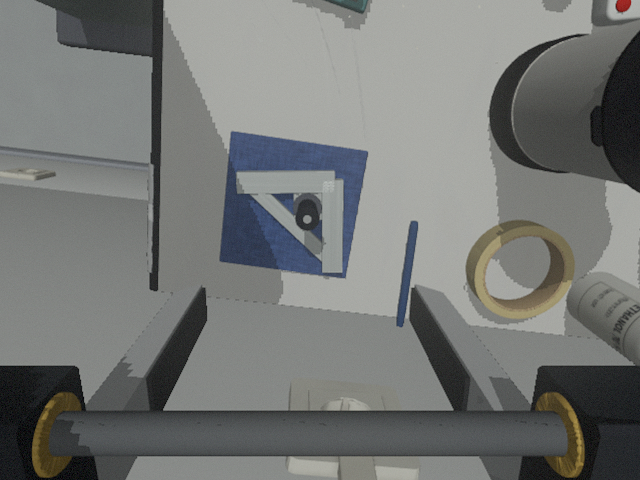

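Wrist views: board with the yellow fence at (308,131), the rail at (385,215), and its face edge near u=377. The square is on the mat at (300,210). Next, zoomed crops.

```bash
python3 - <<'E'
import cv2
i=cv2.imread("pics/w_board.png"); cv2.imwrite("pics/wbc.png",cv2.resize(i[80:305,215:420],None,fx=3.5,fy=2.6,interpolation=cv2.INTER_CUBIC))
i=cv2.imread("pics/w_sq.png"); cv2.imwrite("pics/wsc.png",cv2.resize(i[120:290,210:380],None,fx=3.5,fy=3.5,interpolation=cv2.INTER_CUBIC))
E
```

```text
(no output)
```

View pics/wbc.png

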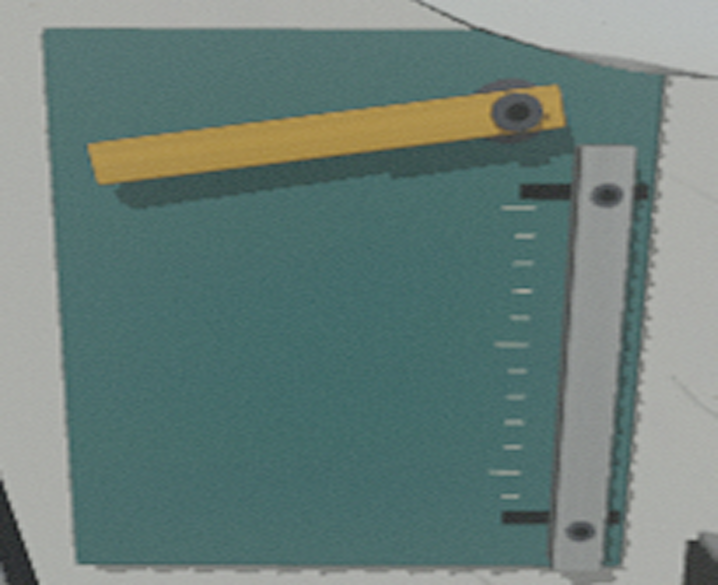

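View pics/wsc.png

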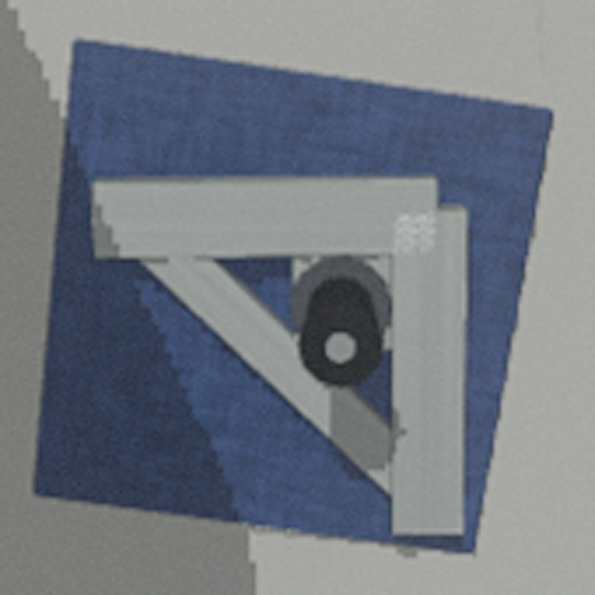

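```bash
python3 - <<'E'
from h import *
rb=dict(np.load("pics/w_board.png.npz")); rs=dict(np.load("pics/w_sq.png.npz"))
b=lambda u,v,z:p2w(rb,215+(u+.5)/3.5-.5,80+(v+.5)/2.6-.5,z,rb["T"])
s=lambda u,v,z:p2w(rs,210+(u+.5)/3.5-.5,120+(v+.5)/3.5-.5,z,rs["T"])
def ang(a,b2): d=b2-a; return np.arctan2(d[1],d[0])
C=[b(44,30,.012),b(77,563,.012),b(622,567,.012)];print("board",C,ang(C[1],C[0])-np.pi/2,ang(C[1],C[2]),np.linalg.norm(C[1]-C[0]),np.linalg.norm(C[1]-C[2]))
ce=(C[0]+C[2])/2; print("centre",ce)
r0,r1=b(580,147,.026),b(555,570,.026); yr=ang(r1,r0)-np.pi/2; print("rail",r0,r1,"yaw",yr,np.linalg.norm(r1-r0))
f0,f1=b(99,185,.0255),b(564,128,.0255); print("fence",f0,f1,"ang",ang(f0,f1),"joint",yr-ang(f0,f1),np.linalg.norm(f1-f0))
pv=b(517,112,.0305); print("pivot",pv)
ex=np.array([np.cos(yr),np.sin(yr),0]);ey=np.array([-np.sin(yr),np.cos(yr),0])
print("railface board x",(r0-ce)@ex,(r1-ce)@ex,"pivot->railface",(r0-pv)@ex,"pivot board",(pv-ce)@ex,(pv-ce)@ey)
fd=(f1-f0)/np.linalg.norm(f1-f0);print("pivot to face dist",np.cross(fd,pv-f0)[2])
k=s(340,348,.062);print("knob",k)
a,d=s(93,183,.016),s(437,178,.016);print("yface",a,d,ang(a,d),np.linalg.norm(d-a))
e,g=s(464,535,.016),s(467,208,.016);print("xface",e,g,ang(e,g)-np.pi/2,np.linalg.norm(g-e))
ys=(ang(a,d)+ang(e,g)-np.pi/2)/2;sx=np.array([np.cos(ys),np.sin(ys),0]);sy=np.array([-np.sin(ys),np.cos(ys),0])
o=sx*(e@sx-.034)+sy*(a@sy-.034); print("sq yaw",ys,"origin from faces",o)
M=[s(*q,.004) for q in((78,40),(553,108),(472,553),(36,493))];print("mat",sum(M)/4,[ang(M[0],M[1]),ang(M[3],M[2])],M)
home=pv.copy(); home=pv-.041*ey+ex*((r0-pv)@ex-.034); print("home",home)
E
```

```text
board [array([0.399 , 0.0354, 0.012 ]), array([ 0.3614, -0.1575,  0.012 ]), array([ 0.5166, -0.1888,  0.012 ])] -0.1923525774822461 -0.19891419512257882 0.1965553582675077 0.15837692638791215
centre [ 0.4578 -0.0767  0.012 ]
rail [ 0.5244 -0.027   0.026 ] [ 0.4961 -0.1798  0.026 ] yaw -0.18336263528376517 0.15535589841400624
fence [ 0.4029 -0.0169  0.0255] [ 0.5215 -0.0202  0.0255] ang -0.027678773160156753 joint -0.1556838621236084 0.11856358571293467
pivot [ 0.5101 -0.0126  0.0305]
railface board x 0.05647595631837351 0.0564759563183735 pivot->railface 0.01676531471236977 pivot board 0.039710641606003745 0.07252141213651084
pivot to face dist 0.007194299416208491
knob [ 0.4884 -0.3614  0.062 ]
yface [ 0.42   -0.3358  0.016 ] [ 0.5096 -0.3239  0.016 ] 0.1320176525042928 0.09039655614312729
xface [ 0.5307 -0.4221  0.016 ] [ 0.5185 -0.3308  0.016 ] 0.13218420356943494 0.0921334023796791
sq yaw 0.1321009280368639 origin from faces [ 0.4883 -0.3611  0.    ]
mat [ 0.4735 -0.366   0.004 ] [np.float64(-0.021101328142501576), np.float64(-0.028381611714244578)] [array([ 0.4116, -0.3006,  0.004 ]), array([ 0.5388, -0.3033,  0.004 ]), array([ 0.5354, -0.4318,  0.004 ]), array([ 0.4081, -0.4282,  0.004 ])]
home [ 0.4856 -0.0498  0.0305]
```

Measurements agree with the given sizes: the pivot-to-face distance comes out at 7.2 mm, and the knob from its cap matches the knob from the faces to 0.3 mm. I'll grasp it now.

```bash
python3 - <<'E'
from h import *
k=[.4884,-.3613]; R=Rj(.132)
env.move_pose([*k,.10],R); env.grip(.05)
env.movel([*k,.021],R,rate=.1); env.hold(.2); st()
env.grip(.0,40); env.hold(.2); st()
np.save("grasp.npy",env.read_position())
env.movel([*k,.09],R,rate=.1); env.hold(.3); st(); print(env.read_moment()); look("w_lift.png")
E
```

```text
t 7.46 p [ 0.4886 -0.3615  0.0216] F [-0.8    -0.8057  0.0438] w 0.0503
t 8.28 p [ 0.4885 -0.3613  0.021 ] F [0.4496 0.4462 0.0359] w 0.0189
t 9.43 p [ 0.4883 -0.3612  0.0896] F [ 0.9567 -0.3016 -2.9817] w 0.0189
[-0.0362  0.0428 -0.0004]
```

View pics/w_lift.png

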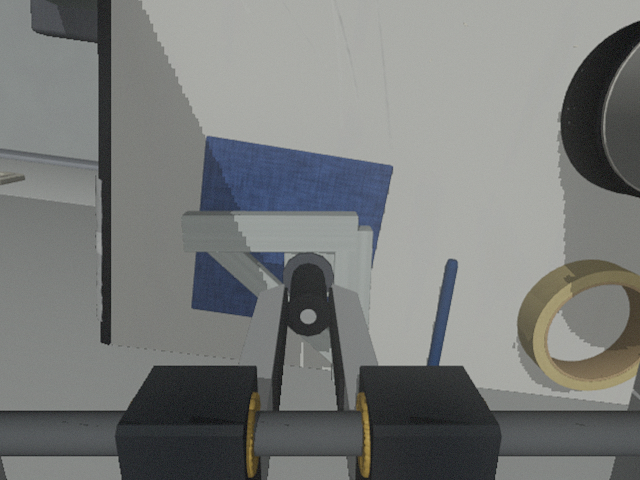

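The knob is held, with the y-face edge level in the image (v≈212), so the yaw is aligned with the jaws. Weight is about 3 N. Carrying it to the board now.

```bash
cat >> h.py <<'E'
YB=-.188
ex=np.array([np.cos(YB),np.sin(YB),0]);ey=np.array([-np.sin(YB),np.cos(YB),0])
HOME=np.array([.4856,-.0498,0])
def bp(dx,dy,z): # TCP target relative to estimated home in board axes (m)
    p=HOME+dx*ex+dy*ey; p[2]=z; return p
def bF(n=8,dt=.02):
    F=[]
    for _ in range(n): F.append(env.read_force()); env.hold(dt)
    F=np.mean(F,0); return np.array([F@ex,F@ey,F[2]])
def bst(tag=""):
    F=bF(); p=env.read_position()-HOME; 
    print(tag,"t %.2f"%env.read_time(),"rel mm",np.round(1e3*np.array([p@ex,p@ey,p[2]]),2),"F",F.round(2)); return F
E
python3 - <<'E'
from h import *
R=Rj(YB)
env.movel([.45,-.25,.10],R,rate=.2)
env.movel(bp(-.008,-.025,.09),R,rate=.2); env.hold(.3); bst("air")
look("w_over.png")
env.movel(bp(-.008,-.025,.034),R,rate=.1); env.hold(.3); bst("34"); print(env.read_moment()); look("w_over2.png")
r=env.read_camera("scene"); crop(r,200,200,400,350,4,"s_over2.png")
E
```

```text
air t 11.69 rel mm [ -7.98 -25.19  90.01] F [-0.2   0.14 -2.9 ]
34 t 12.88 rel mm [ -7.93 -25.01  34.17] F [ 0.17  0.13 -3.07]
[-0.0769  0.0692  0.0433]
```

View pics/w_over2.png

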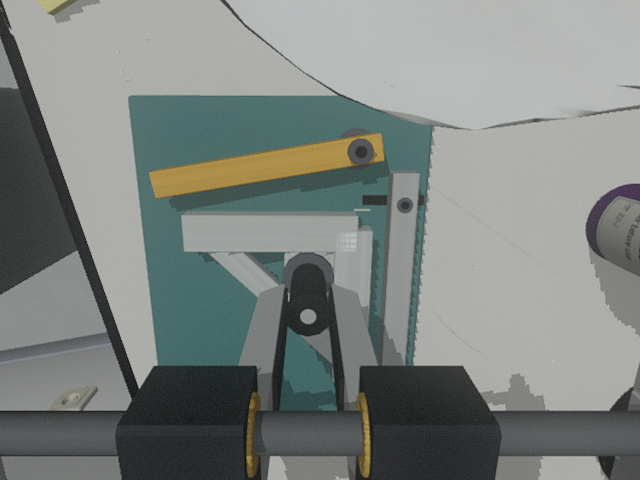

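View pics/s_over2.png

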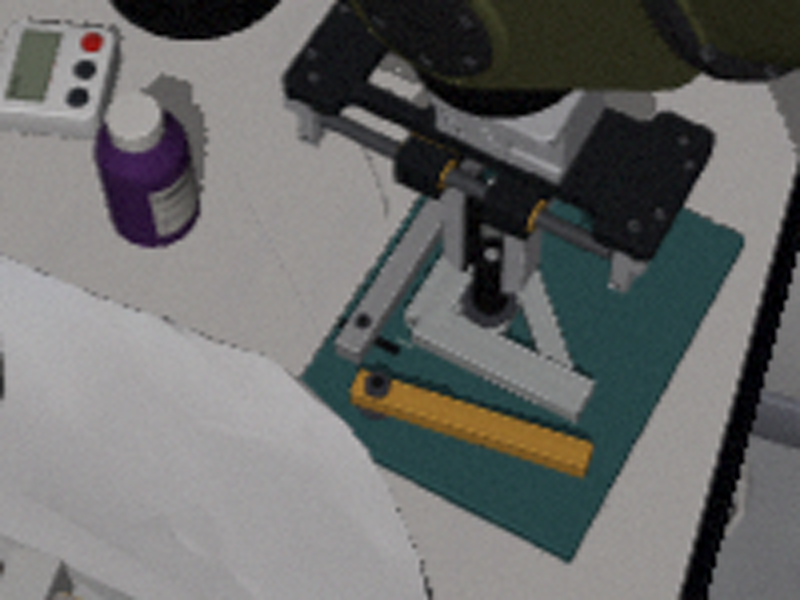

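The square hangs clear of the rail and fence, parallel to the rail. I'll touch down on the plate, then press on the rail in small steps.

```bash
python3 - <<'E'
from h import *
R=Rj(YB); z=.031
env.movel(bp(-.008,-.025,z),R,rate=.05); bst("31")
while z>.026:
    z-=.0005; env.movel(bp(-.008,-.025,z),R,rate=.02)
    F=bst("z%.4f"%z)
    if F[2]>-1.8: break
print(env.read_moment())
np.save("z.npy",z)
E
```

```text
31 t 13.37 rel mm [ -7.98 -24.98  30.99] F [-0.42 -0.32 -3.3 ]
z0.0305 t 13.75 rel mm [ -7.99 -25.02  30.52] F [ 0.18  0.15 -3.13]
z0.0300 t 14.13 rel mm [ -8.01 -25.01  30.  ] F [-0.12  0.14 -3.03]
z0.0295 t 14.52 rel mm [ -8.01 -25.    29.5 ] F [ 0.15 -0.14 -2.87]
z0.0290 t 14.90 rel mm [ -7.96 -25.01  29.02] F [ 0.23 -0.03 -2.66]
z0.0285 t 15.28 rel mm [ -7.94 -25.    28.9 ] F [-3.39 -0.15  5.36]
[0.066  0.6975 0.027 ]
```

```bash
python3 - <<'E'
from h import *
R=Rj(YB); z=.0289
env.movel(bp(-.008,-.025,z),R,rate=.02); bst("z")
x=-.003
env.movel(bp(x,-.025,z),R,rate=.02); F=bst("x%.4f"%x)
while x<.004:
    x+=.0005 if F[0]>-2.5 else .0001
    env.movel(bp(x,-.025,z),R,rate=.01); F=bst("x%.4f"%x)
    if F[0]<-6: break
print(env.read_moment())
E
```

```text
z t 15.67 rel mm [ -7.93 -24.97  28.97] F [-1.12  0.08  1.36]
x-0.0030 t 16.20 rel mm [ -3.24 -24.98  28.95] F [-4.58  0.24  5.55]
x-0.0029 t 16.58 rel mm [ -3.2  -24.96  28.98] F [-5.54  0.25  5.6 ]
x-0.0028 t 16.97 rel mm [ -3.21 -24.98  28.96] F [-5.94  0.15  6.58]
x-0.0027 t 17.35 rel mm [ -3.18 -24.96  28.98] F [-6.36  0.21  7.19]
[ 0.297   1.3369 -0.0445]
```

Fz rose along with Fx, so this is plate friction, not the rail. I'll ease z up.

```bash
python3 - <<'E'
from h import *
R=Rj(YB); x=-.003
for z in (.0291,.0293):
    env.movel(bp(x,-.025,z),R,rate=.02); F=bst("z%.4f"%z)
    if F[2]<-1: break
while x<.004:
    x+=.0005 if F[0]>-2.5 else .0001
    env.movel(bp(x,-.025,z),R,rate=.01); F=bst("x%.4f"%x)
    if F[0]<-6 or F[2]>5: break
E
```

```text
z0.0291 t 17.73 rel mm [ -3.21 -24.97  29.01] F [-4.21  0.2   3.11]
z0.0293 t 18.12 rel mm [ -2.96 -25.02  29.16] F [-0.16 -0.04 -2.79]
x-0.0025 t 18.50 rel mm [ -2.48 -25.03  29.29] F [ 0.22  0.01 -3.17]
x-0.0020 t 18.88 rel mm [ -1.97 -25.    29.33] F [ 0.06 -0.15 -2.95]
x-0.0015 t 19.27 rel mm [ -1.5 -25.   29.3] F [ 0.27  0.02 -2.99]
x-0.0010 t 19.65 rel mm [ -1.01 -25.    29.28] F [ 0.01  0.02 -3.17]
x-0.0005 t 20.03 rel mm [ -0.51 -24.99  29.28] F [ 0.1   0.02 -3.26]
x0.0000 t 20.42 rel mm [  0.01 -24.98  29.3 ] F [ 0.03  0.07 -2.88]
x0.0005 t 20.80 rel mm [  0.52 -24.99  29.3 ] F [ 0.07 -0.15 -2.79]
x0.0010 t 21.18 rel mm [  1.   -24.99  29.31] F [-0.13 -0.1  -3.  ]
x0.0015 t 21.57 rel mm [  1.43 -25.    29.29] F [-1.01 -0.58 -2.6 ]
x0.0020 t 21.95 rel mm [  1.73 -24.95  29.29] F [-5.    0.48  0.73]
x0.0021 t 22.33 rel mm [  1.79 -24.94  29.3 ] F [-5.82  0.83  1.56]
x0.0022 t 22.72 rel mm [  1.83 -24.94  29.34] F [-6.37  0.64  2.32]
```

Rail contact is at x≈+1.45 mm. I'll take a quick picture, then slide along the rail to the fence while regulating the rail push.

```bash
python3 - <<'E'
from h import *
r=look("w_rail.png"); crop(r,110,90,430,380,2.2,"w_railc.png"); print(env.read_moment())
E
```

```text
[0.323  1.2769 0.0065]
```

View pics/w_railc.png

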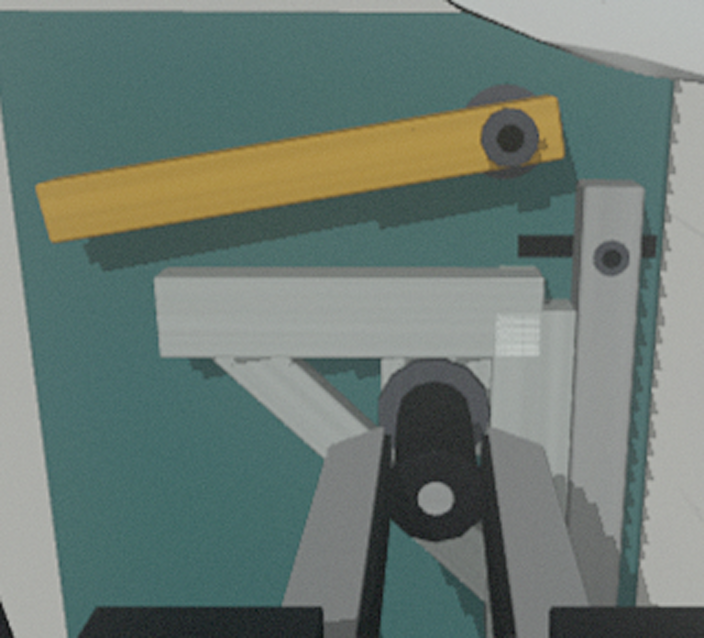

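```bash
python3 - <<'E'
from h import *
R=Rj(YB); z=.0293; x=.0022
def S(t):
    F=bF(4,.02); p=env.read_position()-HOME
    print(t,"t %.2f"%env.read_time(),"rel",np.round(1e3*np.array([p@ex,p@ey,p[2]]),2),"F",F.round(2)); return F
for y in [-.021,-.017,-.014,-.012,-.010,-.008,-.006,-.005]:
    env.movel(bp(x,y,z),R,rate=.015); F=S("x%.4f y%.4f"%(x,y))
    x+=np.clip((F[0]+6)*.00004,-.0003,.0003)
    if F[1]<-12 or F[0]<-14: break
np.save("x.npy",x); print(x)
E
```

```text
x0.0022 y-0.0210 t 23.25 rel [  2.23 -22.18  30.32] F [-11.09  -9.79  15.64]
x0.0020 y-0.0170 t 23.73 rel [  2.59 -19.06  31.5 ] F [-15.57 -17.53  30.24]
0.0016962621442011493
```

```bash
python3 - <<'E'
from h import *
bst()
r=look("w_jam.png"); crop(r,110,90,430,380,2.2,"w_jamc.png"); print(env.read_moment(),env.read_width())
r=env.read_camera("scene"); crop(r,260,240,370,322,7,"s_jam.png")
E
```

```text
t 23.87 rel mm [  2.64 -19.05  31.54] F [-15.75 -17.09  30.4 ]
[-2.7511  3.7964  0.023 ] 0.0185791437345608
```

View pics/w_jamc.png

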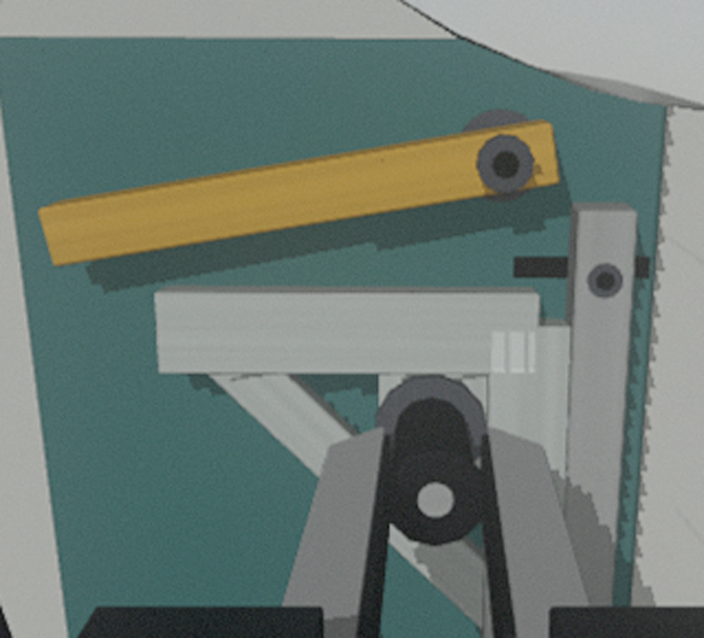

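View pics/s_jam.png

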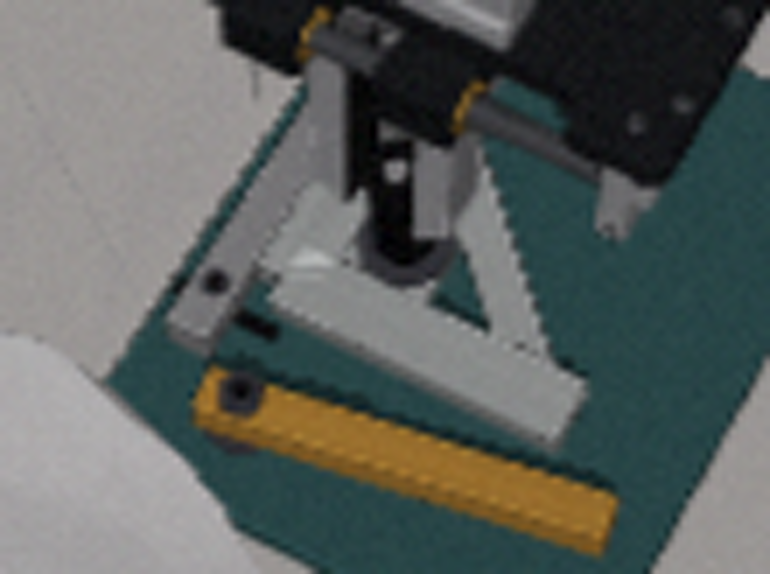

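The square has pitched about the jaw axis: its front edge is down and jammed on the plate. I'll back off, set it flat, and re-grip with the jaws along the push diagonal, lower and firmer. That way the combined push makes no moment about the jaw axis.

```bash
python3 - <<'E'
from h import *
R=Rj(YB); R2=Rj(YB+np.pi/4)
p=env.read_position()
env.movel(bp(-.006,-.022,.034),R,rate=.05); bst("up")
env.movel(bp(-.006,-.022,.0295),R,rate=.03); bst("dn")
env.grip(.030,60); bst("open")
env.movel(bp(-.006,-.022,.0275),R2,rate=.05); bst("rot")
env.grip(0,60); env.hold(.1); bst("grip")
r=look("w_regrip.png")
r=env.read_camera("scene"); crop(r,260,240,370,322,7,"s_regrip.png")
E
```

```text
up t 24.46 rel mm [ -5.87 -21.83  33.82] F [ 0.47  0.47 -3.12]
dn t 24.89 rel mm [ -6.11 -21.98  29.3 ] F [ 0.   -0.08 -3.09]
open t 25.44 rel mm [ -5.95 -22.02  29.55] F [-0.25 -0.06 -0.11]
rot t 26.51 rel mm [ -5.98 -22.01  27.52] F [ 0.09 -0.01 -0.07]
grip t 27.13 rel mm [ -6.03 -22.03  27.5 ] F [-0.12 -0.26  0.19]
```

View pics/w_regrip.png

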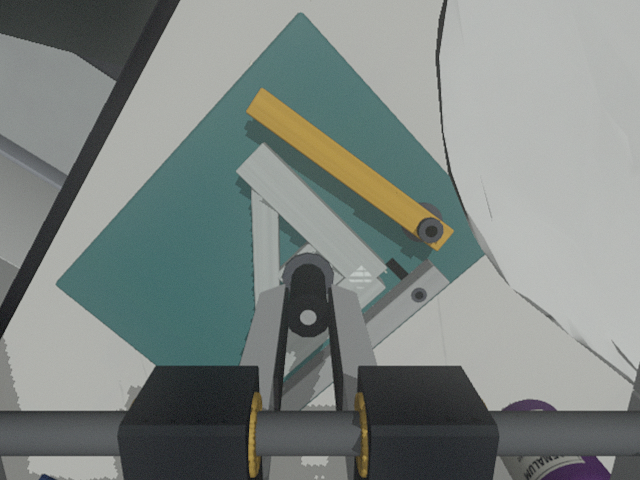

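View pics/s_regrip.png

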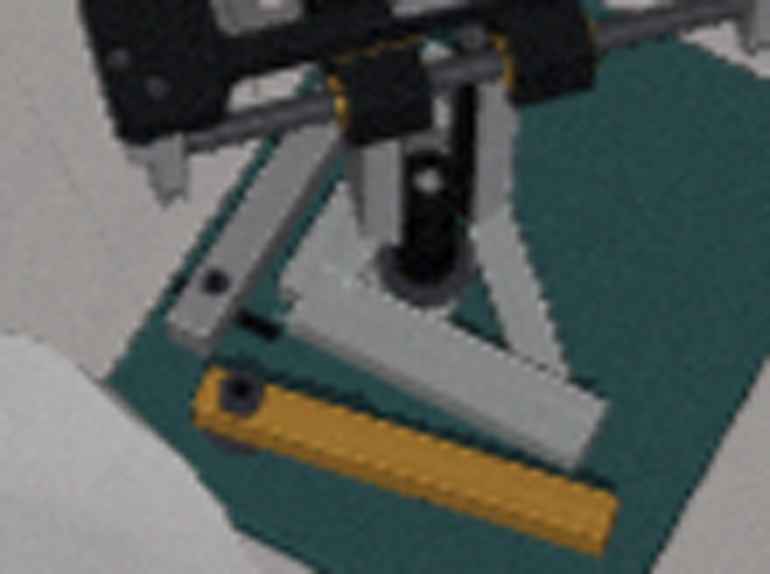

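Square is flat and re-gripped on the diagonal. Now, hovering 0.25 mm off the plate and just clear of the rail, I'll push the fence in y.

```bash
cat >> h.py <<'E'
R2=Rj(YB+np.pi/4)
def S(t):
    F=bF(4,.02); p=env.read_position()-HOME
    print(t,"t %.2f"%env.read_time(),"rel",np.round(1e3*np.array([p@ex,p@ey,p[2]]),2),"F",F.round(2)); return F
E
python3 - <<'E'
from h import *
z=.02775
env.movel(bp(-.006,-.022,z),R2,rate=.02); S("up")
env.movel(bp(.0007,-.015,z),R2,rate=.03); S("a")
for y in [-.012,-.010,-.007,-.004,-.002]:
    env.movel(bp(.0007,y,z),R2,rate=.02); F=S("y%.4f"%y)
    if F[1]<-8 or F[0]<-8 or F[2]>8: break
r=look("w_push.png")
E
```

```text
up t 27.55 rel [ -6.15 -21.97  27.58] F [ 0.3  -0.21 -2.91]
a t 28.09 rel [  0.65 -14.96  27.69] F [ 0.3  -0.04 -3.23]
y-0.0120 t 28.46 rel [  0.7  -11.96  27.79] F [-0.16 -1.04 -1.94]
y-0.0100 t 28.77 rel [  0.74 -10.25  27.96] F [-1.65 -4.78  1.64]
y-0.0070 t 29.14 rel [ 0.81 -7.37 28.11] F [-2.95 -5.87  5.28]
y-0.0040 t 29.51 rel [ 0.87 -4.44 28.21] F [-3.42 -6.75  6.51]
y-0.0020 t 29.82 rel [ 0.88 -2.5  28.25] F [-3.22 -7.16  6.49]
```

View pics/w_push.png

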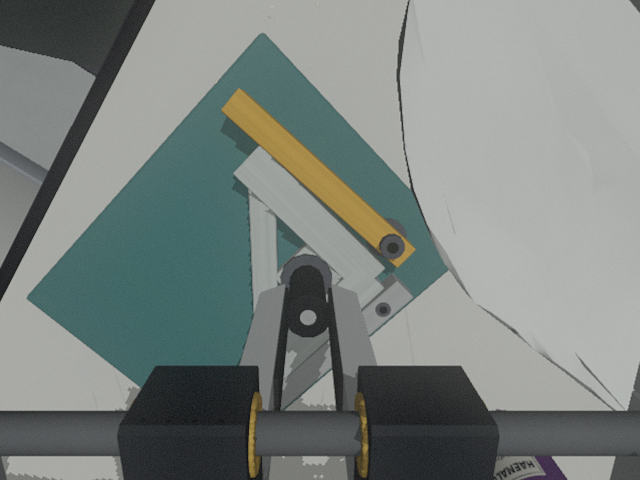

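```bash
python3 - <<'E'
from h import *
z=.0280
env.movel(bp(.0007,-.002,z),R2,rate=.02); S("z")
x=.0012
F=[0,0,0]
while x<.003:
    env.movel(bp(x,-.0018,z),R2,rate=.02); F=S("x%.4f"%x)
    if F[0]<-7 or F[1]<-11: break
    x+=.0002
np.save("x.npy",x)
E
```

```text
z t 30.19 rel [ 0.84 -2.38 28.29] F [-1.72 -6.24  3.62]
x0.0012 t 30.51 rel [ 0.91 -2.32 28.27] F [-4.87 -7.13  6.53]
x0.0014 t 30.82 rel [ 0.92 -2.33 28.24] F [-6.9  -7.51  7.55]
x0.0016 t 31.14 rel [ 0.99 -2.32 28.27] F [-7.66 -7.44  8.71]
```

```bash
python3 - <<'E'
from h import *
x=.0016
for z in (.0283,.0286):
    env.movel(bp(x,-.0018,z),R2,rate=.02); F=S("z%.4f"%z)
    if F[2]<0:break
while x<.003:
    if F[0]<-6: break
    x+=.0002
    env.movel(bp(x,-.0018,z),R2,rate=.02); F=S("x%.4f"%x)
r=look("w_p2.png"); crop(r,200,70,470,300,2.9,"w_p2c.png"); print(env.read_moment(), x,z)
E
```

```text
z0.0283 t 31.46 rel [ 1.   -2.22 28.33] F [-5.64 -7.07  5.15]
z0.0286 t 31.77 rel [ 0.96 -2.05 28.38] F [-3.94 -4.74  0.84]
x0.0018 t 32.09 rel [ 1.02 -2.01 28.38] F [-5.39 -5.16  2.55]
x0.0020 t 32.41 rel [ 1.   -2.04 28.34] F [-6.31 -4.58  3.25]
[-0.8306  1.4877  0.0295] 0.002 0.0286
```

View pics/w_p2c.png

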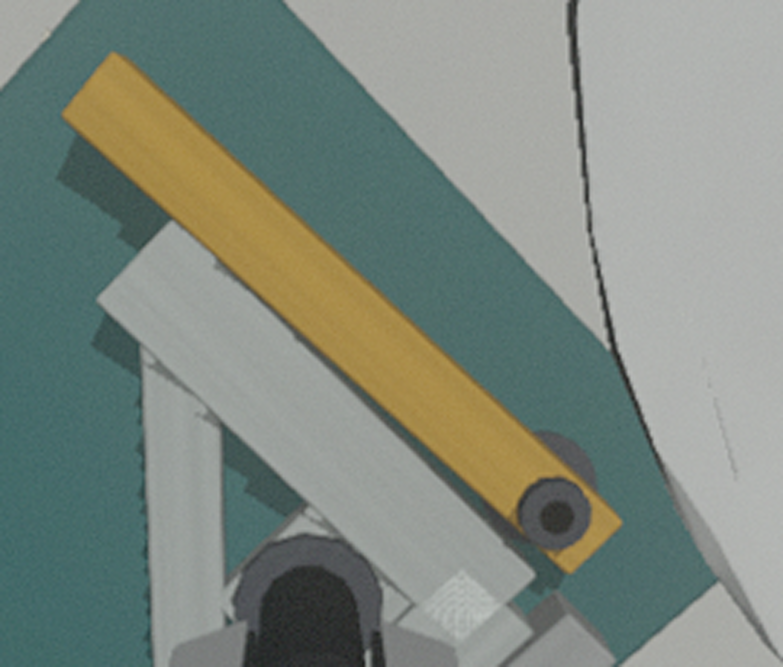

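The rail is contacted (x stays at 1.0 while force grows). The fence still shows a wedge gap at its heel, so I'll continue in y.

```bash
python3 - <<'E'
from h import *
x,z=.0020,.0286; y=-.0018
while y<.005:
    y+=.0005
    env.movel(bp(x,y,z),R2,rate=.02); F=S("x%.4f y%.4f z%.4f"%(x,y,z))
    if F[1]<-11: break
    if F[2]>5: z+=.0001
    x+=np.clip((F[0]+7)*.00003,-.0001,.0001)
np.save("cmd.npy",[x,y,z])
r=look("w_p3.png"); crop(r,200,70,470,300,2.9,"w_p3c.png"); print(env.read_moment(),x,y,z)
E
```

```text
x0.0020 y-0.0013 z0.0286 t 32.77 rel [ 1.16 -1.6  28.38] F [-5.36 -5.7   2.01]
x0.0020 y-0.0008 z0.0286 t 33.09 rel [ 1.29 -1.13 28.39] F [-4.97 -5.84  1.91]
x0.0021 y-0.0003 z0.0286 t 33.41 rel [ 1.38 -0.67 28.39] F [-4.94 -6.    1.99]
x0.0022 y0.0002 z0.0286 t 33.73 rel [ 1.4  -0.29 28.39] F [-5.56 -7.33  2.43]
x0.0022 y0.0007 z0.0286 t 34.04 rel [ 1.41  0.06 28.45] F [-5.68 -8.17  3.57]
x0.0023 y0.0012 z0.0286 t 34.36 rel [ 1.43  0.49 28.49] F [-6.25 -9.13  4.19]
x0.0023 y0.0017 z0.0286 t 34.67 rel [ 1.44  0.86 28.56] F [-7.05 -9.96  5.12]
x0.0023 y0.0022 z0.0287 t 34.99 rel [ 1.4   1.5  28.58] F [-6.55 -8.85  3.75]
x0.0023 y0.0027 z0.0287 t 35.31 rel [ 1.43  1.93 28.58] F [-6.71 -9.58  4.32]
x0.0023 y0.0032 z0.0287 t 35.62 rel [ 1.46  2.21 28.65] F [ -7.26 -11.1    5.53]
[-2.0401  1.9252 -0.018 ] 0.002297930847739048 0.0032 0.0287
```

View pics/w_p3c.png

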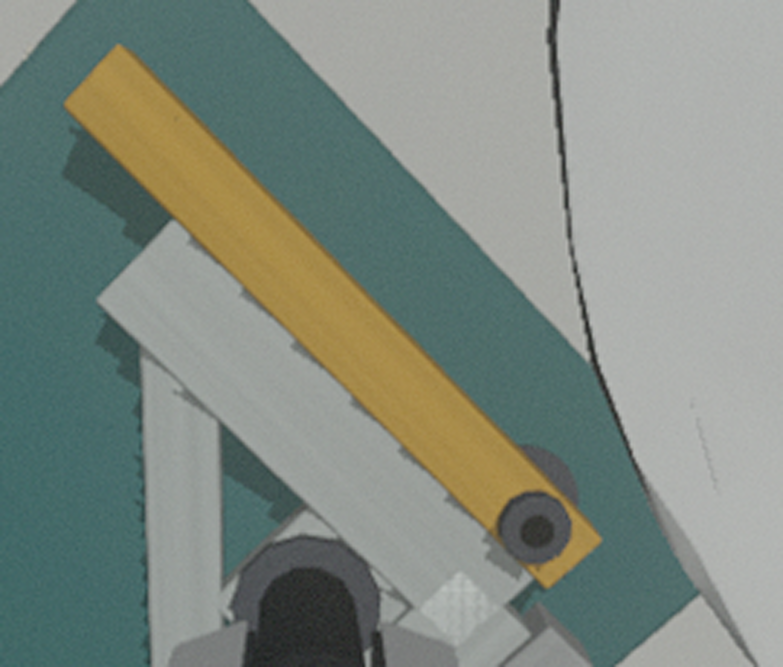

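Almost parallel now. I'll relieve the plate load, then close the last bit finely.

```bash
python3 - <<'E'
from h import *
x,y,z=np.load("cmd.npy")
z+=.0003
env.movel(bp(x,y,z),R2,rate=.02); F=S("z"); 
py=(env.read_position()-HOME)@ey; n=0
while y<.0075:
    y+=.0003
    env.movel(bp(x,y,z),R2,rate=.02); F=S("x%.4f y%.4f z%.4f"%(x,y,z))
    if F[1]<-12: break
    if F[2]>3: z+=.0001
    x+=np.clip((F[0]+8.5)*.00003,-.0001,.0001)
np.save("cmd.npy",[x,y,z])
r=look("w_p4.png"); crop(r,200,70,470,300,2.9,"w_p4c.png"); print(env.read_moment(),x,y,z)
E
```

```text
z t 35.99 rel [ 1.39  2.31 28.75] F [ -6.34 -10.77   2.28]
x0.0023 y0.0035 z0.0290 t 36.31 rel [ 1.4   2.43 28.8 ] F [ -6.61 -12.     3.61]
x0.0024 y0.0038 z0.0291 t 36.62 rel [ 1.39  2.6  28.89] F [ -6.16 -12.65   4.02]
[-2.4456  1.9692  0.0257] 0.0023545029767614942 0.0038 0.0291
```

View pics/w_p4c.png

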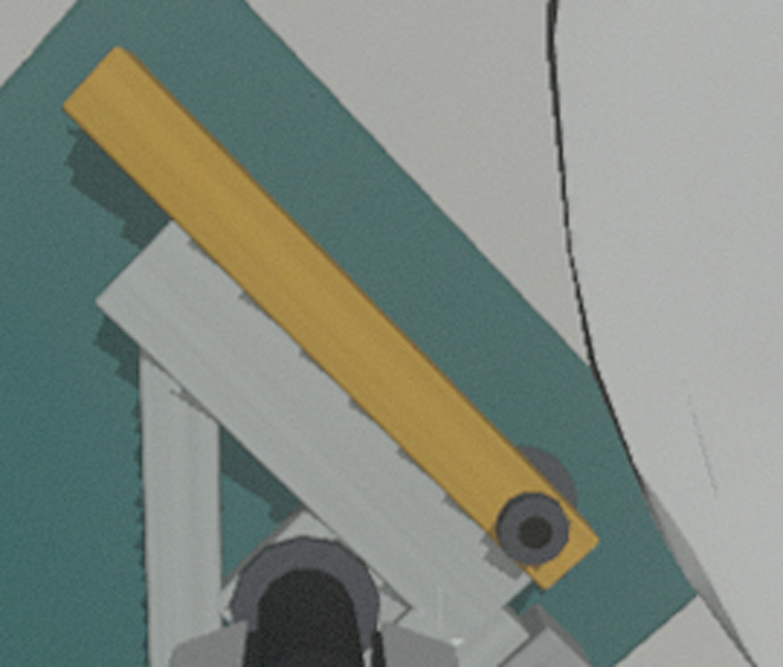

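y has nearly stopped, but TCP height says the square leans about 2° in the grip. I'll relax the push, release so that it settles flat in the corner, re-grip, and press again from flat.

```bash
python3 - <<'E'
from h import *
x,y,z=.0012,.0014,.0286
env.movel(bp(x,y,z),R2,rate=.03); S("relax")
env.grip(.030,60); S("open")
env.movel(bp(x,y,.0273),R2,rate=.02); S("down")
r=look("w_p5.png"); crop(r,200,70,470,300,2.9,"w_p5c.png")
r=env.read_camera("scene"); crop(r,260,240,370,322,7,"s_p5.png")
E
```

```text
relax t 36.99 rel [ 0.97  1.43 28.42] F [-2.03 -3.44 -2.57]
open t 37.48 rel [ 1.34  1.52 28.7 ] F [-0.22 -0.22  0.32]
down t 37.80 rel [ 1.19  1.4  27.27] F [ 0.27  0.04 -0.1 ]
```

View pics/w_p5c.png

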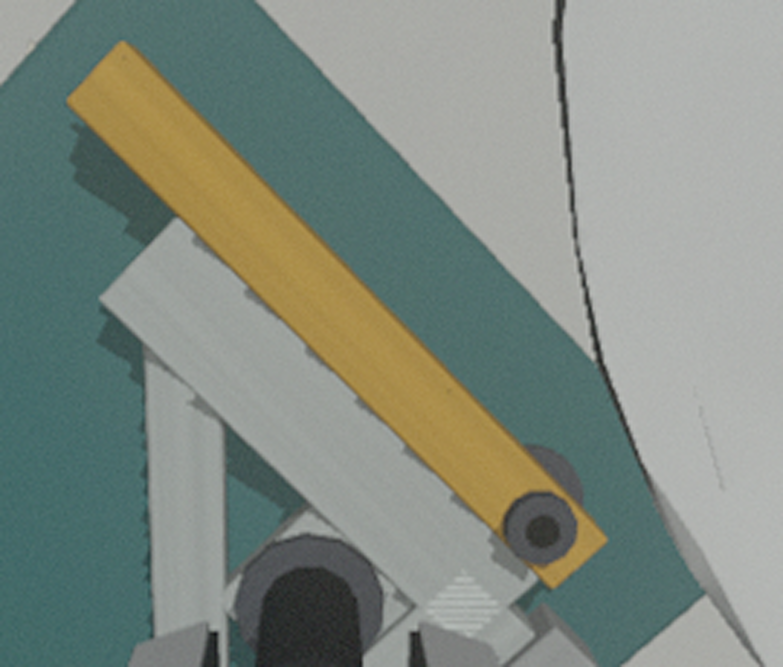

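View pics/s_p5.png

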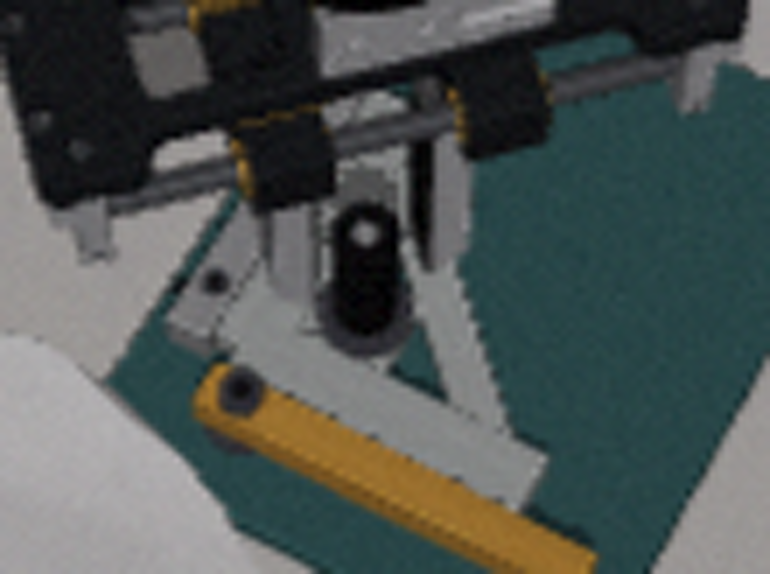

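It's flat, the knob is centred between the fingers, and only a hairline is left. Re-grip and press.

```bash
python3 - <<'E'
from h import *
x,y,z=.0012,.0014,.0275
env.grip(0,60); env.hold(.1); S("grip")
env.movel(bp(x,y,z),R2,rate=.02); F=S("z")
for i in range(14):
    if F[0]>-9: x+=.0003 if F[0]>-4 else .00015
    if F[1]>-10: y+=.0003 if F[1]>-5 else .0002
    env.movel(bp(x,y,z),R2,rate=.02); F=S("x%.4f y%.4f z%.4f"%(x,y,z))
    if F[0]<-9 and F[1]<-10: break
    if max(-F[0],-F[1],F[2])>15: break
np.save("cmd.npy",[x,y,z])
r=look("w_p6.png"); crop(r,200,70,470,300,2.9,"w_p6c.png"); print(env.read_moment(),x,y,z)
E
```

```text
grip t 38.46 rel [ 0.84  1.08 27.33] F [-3.59 -3.84  3.53]
z t 38.77 rel [ 0.84  1.13 27.37] F [-3.28 -4.08  1.1 ]
x0.0015 y0.0017 z0.0275 t 39.09 rel [ 0.91  1.26 27.41] F [-5.63 -5.92  3.81]
x0.0016 y0.0019 z0.0275 t 39.41 rel [ 0.95  1.31 27.42] F [-6.58 -7.3   4.67]
x0.0018 y0.0021 z0.0275 t 39.73 rel [ 0.97  1.35 27.45] F [-8.03 -8.78  5.63]
x0.0019 y0.0023 z0.0275 t 40.04 rel [ 0.98  1.41 27.46] F [-9.47 -9.87  7.19]
x0.0019 y0.0025 z0.0275 t 40.36 rel [ 1.01  1.45 27.49] F [ -8.76 -11.51   8.21]
x0.0021 y0.0025 z0.0275 t 40.67 rel [ 0.98  1.48 27.5 ] F [-10.62 -11.17   8.94]
[-1.8052  2.4272 -0.0083] 0.0021 0.0025 0.0275
```

View pics/w_p6c.png

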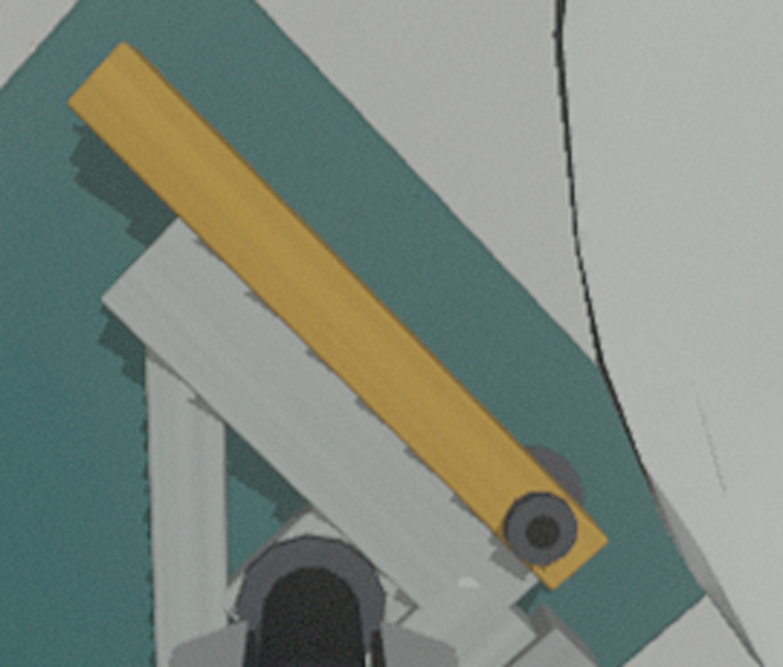

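Now stiff in both directions, with the square flat (z back at 27.5 mm). I'll check in the image that fence and square are parallel before holding.

```bash
cat > meas.py <<'E'
from h import *
def meas(n):
    r=dict(np.load(f"pics/{n}.npz")); im=r["pixels"]; T=r["T"]
    hsv=cv2.cvtColor(im,cv2.COLOR_BGR2HSV)
    m=cv2.inRange(hsv,(12,90,60),(35,255,255)); m=cv2.morphologyEx(m,cv2.MORPH_OPEN,np.ones((3,3)))
    m[:70]=0
    nlab,lab,stt,c=cv2.connectedComponentsWithStats(m); 
    i=1+np.argmax([s[4] if s[1]<250 else 0 for s in stt[1:]]); m=(lab==i)
    v,u=np.nonzero(m)
    W=np.array([p2w(r,a,b,.0255,T)[:2] for a,b in zip(u,v)])
    box=cv2.minAreaRect((W*1000).astype(np.float32)); 
    # long edges: bin along bar axis, robust line of extreme points (-y side)
    c=W.mean(0); d=np.linalg.svd(W-c,full_matrices=False)[2][0]; d=d*np.sign(d[0]); nrm=np.array([-d[1],d[0]])
    s=(W-c)@d; t=(W-c)@nrm; out=[]
    for side in(-1,1):
        P=[]
        for a in np.arange(-.045,.045 if side>0 else .03,.0015):
            k=(s>=a)&(s<a+.0015)
            if k.sum(): P.append((a+.00075,side*np.max(side*t[k])))
        P=np.array(P); q=np.polyfit(P[:,0],P[:,1],1); k=abs(P[:,1]-np.polyval(q,P[:,0]))<.0008; q=np.polyfit(P[k,0],P[k,1],1); out.append(np.arctan2(d[1],d[0])+np.arctan(q[0]))
    # square inner/outer edge: LSD lines
    g=cv2.cvtColor(im,cv2.COLOR_BGR2GRAY); L=cv2.createLineSegmentDetector().detect(g)[0][:,0]
    print(n,"fence ang -y,+y edge",np.round(out,4),"box",np.round(box[1],1))
    for l in L:
        a,b=p2w(r,l[0],l[1],.024,T),p2w(r,l[2],l[3],.024,T); D=b-a; ln=np.linalg.norm(D)
        if ln>.03 and a[0]>.36 and a[0]<.56 and -.2<a[1]<.05:
            an=np.arctan2(D[1],D[0]); an=(an+np.pi/4)%(np.pi/2)-np.pi/4
            print("  line",np.round(l),"len %.3f ang %.4f"%(ln,an))
if __name__=="__main__":
    import sys
    for n in sys.argv[1:]: meas(n)
E
python3 meas.py w_over.png w_p6.png w_p5.png
```

```text
w_over.png fence ang -y,+y edge [-0.026  -0.0248] box [ 14.3 104.2]
  line [287. 327. 279. 410.] len 0.070 ang -0.2927
  line [361. 365. 462. 365.] len 0.075 ang -0.1882
  line [281. 410. 336. 410.] len 0.042 ang -0.1861
  line [314.  86. 359. 109.] len 0.031 ang -0.6273
  line [390. 271. 397. 163.] len 0.073 ang -0.1896
  line [327. 369. 284. 369.] len 0.031 ang -0.1880
  line [331. 283. 347. 396.] len 0.093 ang -0.0458
  line [404. 196. 400. 262.] len 0.046 ang -0.1903
  line [186. 363. 163. 101.] len 0.183 ang -0.1915
  line [270. 385. 284. 286.] len 0.080 ang -0.3315
  line [247. 413. 246. 476.] len 0.060 ang -0.2425
  line [333. 370. 328. 326.] len 0.036 ang -0.0842
  line [166.  98. 329.  99.] len 0.100 ang -0.1940
  line [187. 181. 348. 154.] len 0.105 ang -0.0257
  line [279. 284. 244. 253.] len 0.032 ang 0.6214
  line [207. 252. 257. 297.] len 0.047 ang 0.5927
  line [385. 363. 391. 271.] len 0.072 ang -0.1950
  line [368. 307. 372. 233.] len 0.054 ang -0.1901
  line [364. 129. 181. 160.] len 0.118 ang -0.0239
  line [279. 213. 181. 213.] len 0.065 ang -0.1885
  line [356. 2
[... 1640 characters left out ...]
127. 365. 227. 365.] len 0.057 ang 0.5958
  line [246. 404. 271. 287.] len 0.076 ang 0.3747
  line [345. 288. 362. 373.] len 0.053 ang -0.7563
  line [ 20. 301. 254.  37.] len 0.185 ang -0.1917
  line [443. 274. 382. 327.] len 0.044 ang -0.1856
  line [257.  37. 404. 194.] len 0.101 ang -0.1923
  line [277. 273. 276. 214.] len 0.032 ang 0.5867
  line [287. 410. 352. 410.] len 0.038 ang 0.5980
  line [222. 105. 320. 200.] len 0.065 ang -0.1829
  line [302. 364. 265. 396.] len 0.031 ang -0.1961
  line [409. 255. 242.  84.] len 0.118 ang -0.1907
  line [246. 292. 220. 363.] len 0.047 ang 0.2332
  line [323. 204. 368. 249.] len 0.034 ang -0.1922
  line [282. 408. 326. 371.] len 0.036 ang -0.1909
```

Board edges measure −0.192, the fence −0.191 to −0.193 and the square −0.190, so fence and square are parallel and true. I'll ease the plate load slightly and hold the press.

```bash
python3 - <<'E'
from h import *
x,y,z=np.load("cmd.npy"); z+=.0002
env.movel(bp(x,y,z),R2,rate=.02); F=S("z")
for i in range(3):
    a=np.clip((F[0]+10.5)*.00006,-.0002,.0002); b=np.clip((F[1]+11.5)*.00006,-.0002,.0002)
    x+=a;y+=b
    env.movel(bp(x,y,z),R2,rate=.02); F=S("x%.4f y%.4f"%(x,y))
for i in range(4): env.hold(.3); F=S("hold")
look("w_p7.png")
np.save("cmd.npy",[x,y,z])
E
python3 meas.py w_p7.png | egrep "fence|235|409|443|442"
```

```text
z t 41.04 rel [ 0.98  1.51 27.54] F [ -9.48 -10.7    6.66]
x0.0022 y0.0025 t 41.36 rel [ 0.98  1.5  27.53] F [ -9.67 -11.33   6.84]
x0.0022 y0.0026 t 41.67 rel [ 0.99  1.51 27.52] F [-10.7  -11.21   7.36]
x0.0022 y0.0026 t 41.99 rel [ 1.01  1.52 27.57] F [ -9.98 -11.9    7.07]
hold t 42.36 rel [ 1.02  1.52 27.55] F [-10.19 -11.35   7.5 ]
hold t 42.73 rel [ 0.99  1.49 27.55] F [ -9.8  -10.88   7.26]
hold t 43.09 rel [ 0.99  1.5  27.52] F [-10.24 -11.08   7.16]
hold t 43.46 rel [ 1.    1.51 27.54] F [-10.34 -11.47   6.89]
w_p7.png fence ang -y,+y edge [-0.1915 -0.1927] box [ 14.2 106.1]
  line [235. 174. 343. 278.] len 0.078 ang -0.1904
  line [443. 275. 369. 339.] len 0.054 ang -0.1865
  line [409. 255. 243.  85.] len 0.118 ang -0.1908
```

Held. Plate friction may take a few newtons of that reading, so I'll raise the push slightly (still far below the limit) and hold another second, so each face surely sees about 1 kg.

```bash
python3 - <<'E'
from h import *
x,y,z=np.load("cmd.npy"); z+=.0001; F=[-10.2,-11.2,7]
for i in range(3):
    x+=np.clip((F[0]+13)*.00008,-.0002,.00025); y+=np.clip((F[1]+13.5)*.00008,-.0002,.00025)
    env.movel(bp(x,y,z),R2,rate=.02); F=S("x%.4f y%.4f"%(x,y))
for i in range(3): env.hold(.35); F=S("hold")
look("w_p8.png")
# release: relax, then back off fence (-y), then rail, then lift
env.movel(bp(.0010,.0012,z),R2,rate=.02); S("relax")
env.movel(bp(.0006,-.004,.0281),R2,rate=.02); S("off y")
env.movel(bp(-.004,-.008,.0283),R2,rate=.03); S("off x")
env.movel(bp(-.004,-.008,.09),R2,rate=.08); S("up")
look("w_up.png")
E
python3 meas.py w_p8.png w_up.png | egrep "fence|235|409|443|442|len 0.11|len 0.18"
```

```text
x0.0024 y0.0028 t 43.83 rel [ 1.04  1.59 27.6 ] F [-11.39 -12.17   7.89]
x0.0026 y0.0029 t 44.14 rel [ 1.03  1.59 27.58] F [-11.85 -12.94   8.62]
x0.0026 y0.0029 t 44.46 rel [ 1.06  1.6  27.6 ] F [-12.43 -13.09   9.35]
hold t 44.88 rel [ 1.05  1.6  27.58] F [-12.89 -13.35   9.34]
hold t 45.29 rel [ 1.05  1.6  27.59] F [-13.19 -13.3    9.34]
hold t 45.71 rel [ 1.06  1.6  27.58] F [-12.85 -13.25   9.19]
relax t 46.09 rel [ 0.8   1.16 27.64] F [-2.54 -3.62 -1.19]
off y t 46.57 rel [ 0.72 -3.96 28.13] F [ 0.37  0.01 -2.81]
off x t 46.98 rel [-3.95 -8.03 28.38] F [ 0.07 -0.15 -2.96]
up t 47.98 rel [-4.34 -8.01 89.43] F [ 0.43  0.04 -2.94]
w_p8.png fence ang -y,+y edge [-0.1917 -0.1935] box [ 14.1 106.9]
  line [235. 174. 320. 255.] len 0.060 ang -0.1902
  line [ 21. 301. 255.  37.] len 0.185 ang -0.1917
  line [443. 275. 369. 339.] len 0.054 ang -0.1873
  line [409. 255. 243.  85.] len 0.118 ang -0.1914
w_up.png fence ang -y,+y edge [-0.1931 -0.1935] box [ 13.9 104.6]
  line [212. 364.  91. 264.] len 0.110 ang -0.1929
  line [ 92. 260. 282.  51.] len 0.186 ang -0.1919
  line [404. 221. 275.  86.] len 0.118 ang -0.1921
  line [385. 266. 264. 145.] len 0.114 ang -0.1923
```

View pics/w_up.png

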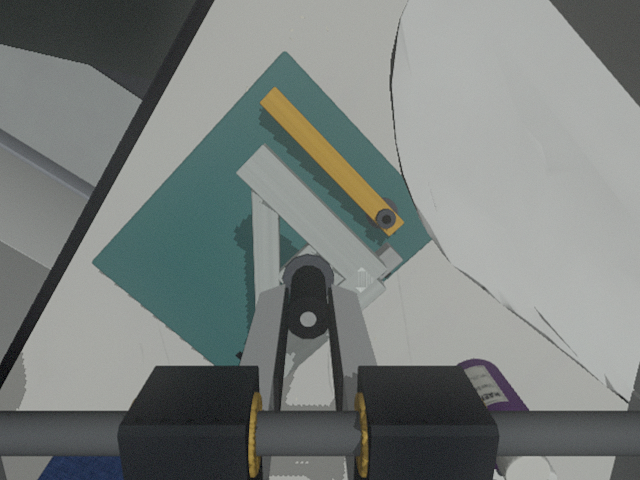

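The fence stays at −0.1925 after lift-out, matching the board at −0.192. Returning the square to its mat.

```bash
python3 - <<'E'
from h import *
R=Rj(-.02+np.pi/4); k=[.4865,-.3545]
env.movel([.47,-.20,.10],R,rate=.18)
env.movel([*k,.08],R,rate=.18); env.movel([*k,.024],R,rate=.08); st()
z=.021
while z>.0175:
    env.movel([*k,z],R,rate=.02); F=bF(4); print(z,F,env.read_position()[2])
    if F[2]>-1.5: break
    z-=.0005
env.grip(.05,20); env.hold(.1); st()
env.movel([*k,.13],R,rate=.1); st()
env.move_pose([.40,-.22,.26],Rj(0)); env.hold(.3); st(); look("w_end.png")
r=env.read_camera("top"); cv2.imwrite("pics/top_end.png",r["pixels"]); 
r=env.read_camera("scene"); cv2.imwrite("pics/scene_end.png",r["pixels"])
E
```

```text
t 50.84 p [ 0.4867 -0.3547  0.0244] F [-0.0732 -0.1932 -2.6405] w 0.0178
0.021 [-0.0261 -0.4592 -2.8049] 0.021128323860650465
0.0205 [ 0.1988 -0.1639 -3.1831] 0.02052092502988298
0.02 [ 0.3282  0.1678 -2.7347] 0.019974318614899206
0.0195 [ 0.0099 -0.0976 -2.6359] 0.019483413008494786
0.019 [-1.0937  2.8019  2.753 ] 0.01927287057422713
t 53.25 p [ 0.4865 -0.3545  0.019 ] F [0.5428 0.2748 0.0886] w 0.0500
t 54.51 p [ 0.4862 -0.3543  0.1293] F [ 0.5377 -0.5807  0.1639] w 0.0500
t 55.65 p [ 0.4001 -0.2203  0.2593] F [-0.1985 -0.2966  0.3374] w 0.0498
```

View pics/w_end.png

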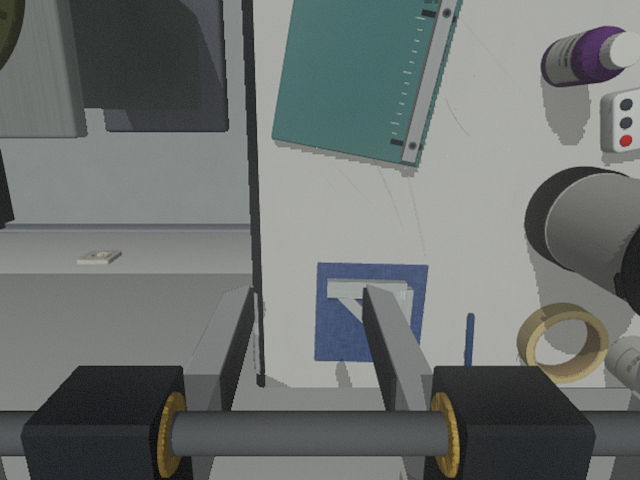

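View pics/scene_end.png

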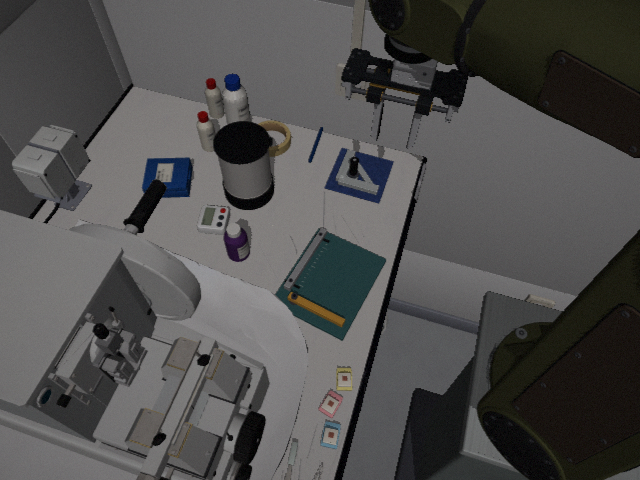

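The square lies flat within the mat at (353,170) in the scene view. The fence at (315,310) is square to the rail, the bystanders haven't moved, and the arm is clear. Handing in.

```bash
python3 -c "
from h import *
st(); env.finish_job()"
```

```text
t 55.80 p [ 0.4    -0.2201  0.2597] F [-0.4442  0.6161 -0.1436] w 0.0494
the job is handed in; nothing more can be done
```

I pressed the gauge square fully home into the corner, which swung the brass fence back to square. The job was handed in at 55.8 s of the 67 s, with no verdict reported.

- **Press:** I held the square for about 2 s at 10 N on the rail and 11 N on the fence, then about 1.2 s at 13 N on each. These are wrist readings. They include some plate friction, so the true push on each face was probably a few newtons less.
- **Fit:** during the hold the camera angles were −0.192 rad for the board, −0.191 to −0.193 for the fence and −0.190 for the square. The square sat flat with no visible gap.
- **After lifting out:** I backed the square off the fence before raising it, and the fence stayed at about −0.193. The final pictures show the square flat on its blue mat, the cassettes and bottle apparently where they started, and the robot touching nothing.

**What went wrong on the way:**
- The first slide along the rail tilted the square in the grip and jammed it on the plate. The wrist briefly read 16 N (rail direction), 17 N (fence direction) and 30 N upward, before the square had reached the fence.
- I backed off and re-gripped the knob along the diagonal.
- Later I released the square once in the corner so it settled flat before the final press. The fence moved only when the square pushed it.

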